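Roll the mailing tube onto the wrapping line

ROBOT

A 7-joint arm with a two-finger parallel gripper is mounted at the origin on the work surface. World frame = base frame: x ahead of the robot, y to its left, z up, the work surface at z = 0. Lengths are in m, angles in rad, forces in N, time in s.
With the tool pointing down it reaches from about 0.35 to 0.775 m from the base axis. Payload 3.1 kg.
Tool frame: the origin (TCP) lies midway between the tips of the shut fingers; the grasp point (between the pads) lies 19 mm behind it (env.grip_point_offset is the distance from the TCP to the grasp point, in m); z points along the fingers, y is the line along which they close (so a half turn about z gives the same grasp; the last joint's range is limited). The gripper opens to 85 mm and grips with 20 to 120 N. Pads are 22 mm wide; open, the fingers measure 114 mm over their backs; the gripper's body (76 mm by 85 mm) begins 54 mm behind the grasp point. The pads swing forward as they close: fully open they stand 13 mm farther back than shut.
Start: joints at [1.174, 0.311, 0.014, 1.512, -0.004, 1.319, -0.027], TCP at [0.191, -0.516, 0.231] pointing down, gripper open.
Joint ranges: [-2.7, 2.7], [-0.3, 1.91], [-1.27, 1.3], [0.12, 2.57], [-1.44, 4.58], [0.2, 2.03], [-3.05, 3.05]. Speed limits (rad/s): [2.79, 2.79, 3.14, 3.14, 3.14, 3.14, 3.14].

INTERFACE

Orientations are given as a unit quaternion [w, x, y, z].
In Python, from plant import env gives the robot as it stands.
- The arm moves only by the tool apply_moves, never from a script. Its arguments are lists of equal length, an entry for each row: "fingers": the opening, from 0 (shut) to 1 (fully open); "travel": the shift along the world's x, y, z in m, a list of three; "twist": the turn, a rotation vector about the world's x, y, z in rad, a list of three. In form: {"fingers": [fingers, ...], "travel": [[x, y, z], ...], "twist": [[ax, ay, az], ...]}. A call has 1 to 12 rows; each row shifts and turns the commanded pose from where the row before left it; what a row does not reach is not made up. A row lasts 1/10 s, in which the tool goes at most 50 mm and 8.59 degrees, less where a joint would pass 70% of its speed; a pose out of reach is approached as far as the arm can. A call with a gripper value outside its range is refused whole. The fingers move at their own pace and stop on an object; "newtons" is the grip in N (left out, the last holds). Time passes only in rows, so rows that do not move let the fingers close. It gives the time, the measured TCP pose, the force, the opening and the grip force at its end, in the units of the state.
- env.get_state(): the state, without advancing time (a new reading comes with each control period).
- env.camera(name): name is "scene" or "top" or "wrist"; returns a dict with "frame" (480x640x3 uint8, red, green, blue), "fovy" (degrees; the focal length in pixels is half the picture's height over the tangent of half this angle, whatever the lens; pixels are square), "cx", "cy" (the principal point, pixels), "R" (3x3) and "t" (3): a world point X has camera coordinates R X + t. Camera axes: x right, y down, z forward; pixel columns grow to the right and rows downward; lengths in m; the calibration is good to about 2 mm. The wrist camera is an equidistant fisheye: a pixel r from the principal point sees the ray r / f radians off the axis. A picture is of the moment at which its call begins. There is no depth.
- env.job_done(): hands the job in; it is judged then, once.
The state is a dict: "t": time; "qpos": joint angles; "qd": joint speeds; "tau": joint torques, N m; "eef_pos": TCP position; "orientation": TCP orientation; "ft_force": force on the tool from outside, world axes, zero at the start; "ft_torque": the same for the moment, N m; "grip_width": finger opening in m; "gripper_force": force on a finger pad.
Only numpy, scipy, OpenCV 4.12 (cv2) and the standard library are available. Lean on these libraries where they do the work, as an engineer would, in place of code of your own. Each camera call takes 0.05 s, during which the arm holds its last target. There are 200 camera calls.

TASK

Roll the white mailing tube across the corrugated sheet with your fingertips until it lies still on the black marker line, its middle right over the line and its length along it, so that the sheet can be folded round it. Only push it so that it rolls: do not pick it up, and do not drag it without turning. Leave the tape roll, parcel, film roll and marker pen where they are.

Things in the scene. Friction and masses are not known exactly. Their poses are not given: they have to be found in the camera images.
- tube_center (a point): centre of the white paperboard mailing tube: a straight cylinder 50 mm in diameter, 200 mm long, about 0.1 kg, grey plug in each end, thin grey seam along one side, lying on the sheet. The point is on its axis, half-way along, 25 mm above the sheet. x is the tube's long axis; y and z turn with it as it rolls. It starts 120 to 165 mm from the line, on either side, nearly parallel to it (within 5 degrees)
- sheet: flat brown corrugated cardboard sheet stuck to the white table, 340 mm (its x) by 480 mm (its y), 4 mm thick; origin on the table under its middle, z up. A straight black marker line 5 mm wide runs across its full 340 mm along its x axis at y = 0, so it shows 70 mm beyond each end of the tube
- line_mid (a point): middle of the black marker line, on top of the sheet, 4 mm above the table; x axis along the line, z up
- tape_roll_mid (a point): centre of a roll of clear brown packing tape lying flat on the sheet, on the other side of the line from the tube (centre 120 to 165 mm from the line): 100 mm outside diameter, 75 mm hole, 48 mm high; leave it
- parcel: closed brown carton 90 x 130 x 60 mm high standing on the table to the right (-y) of the sheet; origin at the centre of its underside; leave it
- film_roll: small roll of stretch film standing upright on the table to the left (+y) of the sheet, 72 mm in diameter, 100 mm high with its core; origin at the centre of its underside; leave it
- marker: grey marker pen with a black cap, 130 mm long (its x) and 16 mm thick, lying on the table to the left (+y) of the sheet; origin at the middle of its underside; leave it
- tube: the mailing tube itself: same origin and axes as tube_center. Its smooth surface slides on the fingers (friction about 0.4, varying). It rolls freely when pushed sideways at mid height or a little above, runs on only a few mm after a slow push (40 mm/s) and stays where it stops. Pushing it anywhere along its side rolls it square to its own length; it hardly turns on the sheet
Things that resemble listed ones, but are neither listed nor needed, are in the scene too. What is meant by the tube is not pink or red, and is the larger of those in its own colour.

How it is judged:
On the way:
1. the tube has rolled over by more than a third of a turn (angle between tube_center's own z axis and vertical above 2.3 rad), for 0.02 s.
At the end, for the whole second after the job is handed in: the tube lies at rest on the sheet, its centre within 8 mm of the middle of the line's width, its axis parallel to the line within 0.14 rad (8 degrees), and its whole length on the sheet (centre within 70 mm of the line's middle) (y of tube_center in the frame of sheet between -0.008 and 0.008 m and x of tube_center in the frame of sheet between -0.07 and 0.07 m and angle between the x axis of tube_center and the x axis of sheet, either way round below 0.14 rad and height (world z) of tube_center between 0.026 and 0.032 m and linear speed of tube below 0.01 m/s); the robot touches nothing.
It fails at once if the tube is lifted off the sheet by more than 8 mm (height (world z) of tube_center above 0.037 m).
It fails at once if the tape roll is pushed away (distance of tape_roll_mid from where it was at the start of the episode above 0.015 m).
It fails at once if the parcel is pushed away (distance of parcel from where it was at the start of the episode above 0.015 m).
It fails at once if the film roll is pushed away (distance of film_roll from where it was at the start of the episode above 0.015 m).
It fails at once if the marker pen is pushed away (distance of marker from where it was at the start of the episode above 0.015 m).
It also fails if it takes over 51 s, if anything falls off the work surface, if the arm or the gripper's body presses on something with over 40 N, if the wrist force passes 120 N, or if a joint passes its speed limit or range.

## Working session

There is one attempt and no reset: what is moved stays moved. The work goes in short steps, Python scripts to look and compute and a tool call to move; the robot and the scene stay as the last step left them, time stands still between calls to the robot, and variables do not carry over. Pictures are saved under pics/ and viewed, at most 10 in all, crops included, and the job is handed in when it is done.

Besides the shell and the picture viewer there is one more tool, called after "Request:" by a JSON object that holds its "op" and its "data", one argument or row to a line. apply_moves: Moves the arm, as the interface text tells. Its arguments: {"type":"object","properties":{"fingers":{"type":"array","items":{"type":"number"}},"travel":{"type":"array","items":{"type":"array","items":{"type":"number"}}},"twist":{"type":"array","items":{"type":"array","items":{"type":"number"}}},"newtons":{"type":"number"}},"required":["fingers","travel","twist"]}

```bash
mkdir -p pics
cat > h.py <<'E'
import numpy as np, cv2
from plant import env
def ray(c,u,v):
    f=240/np.tan(np.radians(c["fovy"])/2)
    d=np.array([(u-c["cx"])/f,(v-c["cy"])/f,1.0]); R=np.array(c["R"]); return -R.T@np.array(c["t"]), R.T@d
def plane(c,u,v,z):
    o,d=ray(c,u,v); return o+d*(z-o[2])/d[2]
E
python3 - <<'E'
from h import *
import pickle
for n in("top","scene"):
    c=env.camera(n); cv2.imwrite(f"pics/{n}0.png",c["frame"][:,:,::-1]); pickle.dump(c,open(n+"0.pkl","wb"))
    print(n,c["fovy"],c["cx"],c["cy"],np.round(c["R"],3).tolist(),np.round(c["t"],3))
s=env.get_state();print(s["t"],s["eef_pos"],s["orientation"])
E
```

```text
top 48.352846053504926 315.2918587244996 242.79185811488765 [[0.004, -1.0, 0.006], [-0.997, -0.004, -0.075], [0.075, -0.006, -0.997]] [-1.000e-03  5.560e-01  1.532e+00]
scene 43.03097851597544 323.18527227629204 240.49682768723957 [[-0.71, 0.705, -0.005], [0.368, 0.365, -0.855], [-0.601, -0.609, -0.518]] [ 0.411 -0.153  1.777]
0.1 [ 0.19087767 -0.51512314  0.2303081 ] [-1.05036402e-03  9.84294890e-01  1.76528789e-01 -2.29539926e-04]
```

View pics/top0.png

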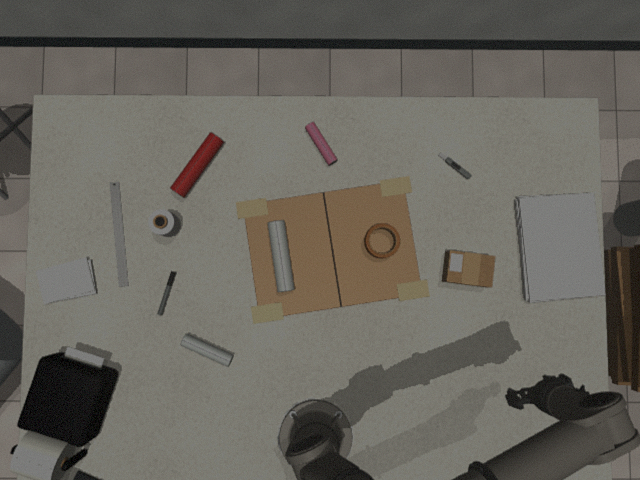

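View pics/scene0.png

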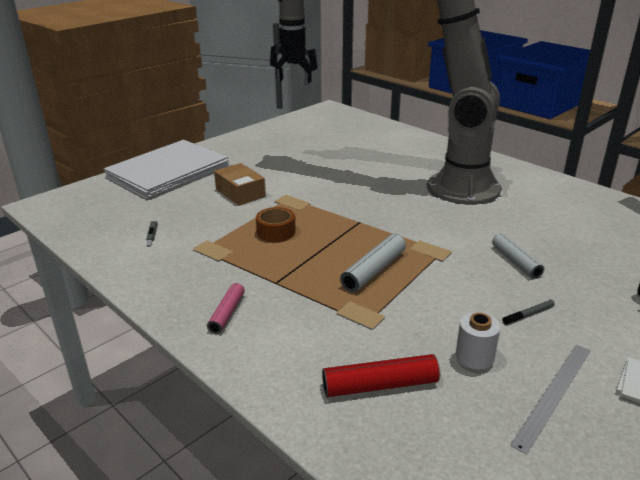

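The top view shows the tube from about (275,222) to (287,291), left (+y) of the line. The line runs from (324,193) to (340,306), and the tape roll is at (381,240). The film roll is at (165,222) and the pen at (167,293), both well clear. The smaller white tube at (207,349) is a decoy.

```bash
cat >> h.py <<'E'
def fit(c,m,z):
    ys,xs=np.nonzero(m); P=np.array([plane(c,u,v,z)[:2] for u,v in zip(xs,ys)])
    r=cv2.minAreaRect(P.astype(np.float32)*1000)
    mu=P.mean(0); w,V=np.linalg.eigh(np.cov((P-mu).T)); d=V[:,1]*np.sign(V[0,1])
    return mu,d,r
def measure(c,box=(262,210,330,300)):
    hsv=cv2.cvtColor(c["frame"],cv2.COLOR_RGB2HSV)
    x0,y0,x1,y1=box
    roi=np.zeros((480,640),np.uint8); roi[y0:y1,x0:x1]=1
    m=((hsv[...,1]<60)&(hsv[...,2]>70)&(roi>0)).astype(np.uint8)
    n,l,s,_=cv2.connectedComponentsWithStats(m); k=1+np.argmax(s[1:,4])
    return fit(c,l==k,0.034)
def line(c):
    g=cv2.cvtColor(c["frame"],cv2.COLOR_RGB2HSV)[...,2]
    pts=[]
    for v in range(197,303):
        u0=324+(v-193)*16/113; a=int(u0)-6
        row=g[v,a:a+13].astype(float); w=np.clip(np.median(row)-row-15,0,None)
        if w.sum()>0: pts.append(plane(c,a+(w*np.arange(13)).sum()/w.sum(),v,0.004)[:2])
    vx,vy,x,y=cv2.fitLine(np.array(pts,np.float32),cv2.DIST_HUBER,0,1e-4,1e-4).ravel()
    d=np.array([vx,vy])*np.sign(vx); return np.array([x,y]),d,len(pts)
E
python3 - <<'E'
from h import *
import pickle
c=pickle.load(open("top0.pkl","rb"))
mu,d,r=measure(c); p,e,n=line(c)
print("tube",mu,np.degrees(np.arctan2(d[1],d[0])),r)
print("line",p,np.degrees(np.arctan2(e[1],e[0])),n, plane(c,324,193,.004),plane(c,340,306,.004))
nn=np.array([-e[1],e[0]]); print("offs",(mu-p)@nn, (mu-p)@e)
print("tape",plane(c,381,240,.05),"film",plane(c,165,222,.1),"pen",plane(c,175,272,.01),plane(c,160,314,.01))
E
```

```text
tube [0.51799762 0.10181042] 8.670490502385025 ((518.6771850585938, 101.6392822265625), (205.59939575195312, 49.31342315673828), 8.680853843688965)
line [ 0.5746606  -0.04149287] 9.002391 106 [ 0.70502516 -0.02374853  0.004     ] [ 0.37314298 -0.0711373   0.004     ]
offs 0.15040443064430245 -0.033541511853394435
tape [ 0.56263747 -0.18566389  0.05      ] film [0.60592634 0.41679747 0.1       ] pen [0.47002226 0.40905288 0.01      ] [0.34864659 0.44951712 0.01      ]
```

Request:
{"op": "apply_moves", "data": {
  "fingers": [0.7,0.7,0.7,0.7,0.7,0.7,0.7,0.7,0.7,0.7,0.7,0.7],
  "travel": [
    [0.013,0.0286,0],
    [0.013,0.0286,0],
    [0.013,0.0286,0],
    [0.013,0.0286,0],
    [0.013,0.0286,0],
    [0.013,0.0286,0],
    [0.013,0.0286,0],
    [0.013,0.0286,0],
    [0.013,0.0286,0],
    [0.013,0.0286,0],
    [0.013,0.0286,0],
    [0.013,0.0286,0]
  ],
  "twist": [
    [0,0,0.057],
    [0,0,0.057],
    [0,0,0.057],
    [0,0,0.057],
    [0,0,0.057],
    [0,0,0.057],
    [0,0,0.057],
    [0,0,0.057],
    [0,0,0.057],
    [0,0,0.057],
    [0,0,0.057],
    [0,0,0.057]
  ]
}}

```text
t: 1.3
eef_pos: [0.3471, -0.1712, 0.231]
orientation: [-0.0, 0.868, 0.497, -0.0]
ft_force: [0.8, -0.4, -0.4]
grip_width: 0.0598
gripper_force: 0.0
```

Request:
{"op": "apply_moves", "data": {
  "fingers": [0.7,0.7,0.7,0.7,0.7,0.7,0.7,0.7,0.7,0.7,0.7,0.7],
  "travel": [
    [0.013,0.0286,-0.005],
    [0.013,0.0286,-0.005],
    [0.013,0.0286,-0.005],
    [0.013,0.0286,-0.005],
    [0.013,0.0286,-0.005],
    [0.013,0.0286,-0.005],
    [0.013,0.0286,-0.005],
    [0.013,0.0286,-0.005],
    [0.013,0.0286,-0.005],
    [0.013,0.0286,-0.005],
    [0.013,0.0286,-0.005],
    [0.013,0.0286,-0.005]
  ],
  "twist": [
    [0,0,0.057],
    [0,0,0.057],
    [0,0,0.057],
    [0,0,0.057],
    [0,0,0.057],
    [0,0,0.057],
    [0,0,0.057],
    [0,0,0.057],
    [0,0,0.057],
    [0,0,0.057],
    [0,0,0.057],
    [0,0,0.057]
  ]
}}

```text
t: 2.5
eef_pos: [0.5032, 0.1714, 0.1705]
orientation: [-0.0, 0.651, 0.759, -0.001]
ft_force: [0.2, -1.2, 0.4]
grip_width: 0.0595
gripper_force: 0.0
```

Request:
{"op": "apply_moves", "data": {
  "fingers": [0.7,0.7,0.7,0.7,0.7,0.7,0.7,0.7,0.7,0.7],
  "travel": [
    [0,0,-0.02],
    [0,0,-0.02],
    [0,0,-0.02],
    [0,0,-0.02],
    [0,0,-0.02],
    [0,0,-0.02],
    [0,0,-0.02],
    [0,0,-0.01],
    [0,0,-0.006],
    [0,0,0]
  ],
  "twist": [
    [0,0,0],
    [0,0,0],
    [0,0,0],
    [0,0,0],
    [0,0,0],
    [0,0,0],
    [0,0,0],
    [0,0,0],
    [0,0,0],
    [0,0,0]
  ]
}}

```text
t: 3.5
eef_pos: [0.5027, 0.1705, 0.0148]
orientation: [-0.0, 0.651, 0.759, -0.001]
ft_force: [-0.2, 0.1, 0.4]
grip_width: 0.0599
gripper_force: 0.0
```

Run:
```python
from h import *
c=env.camera("scene"); cv2.imwrite("pics/s1.png",cv2.resize(c["frame"][180:340,200:480,::-1],None,fx=2.5,fy=2.5))
```

```text
(no output)
```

View pics/s1.png

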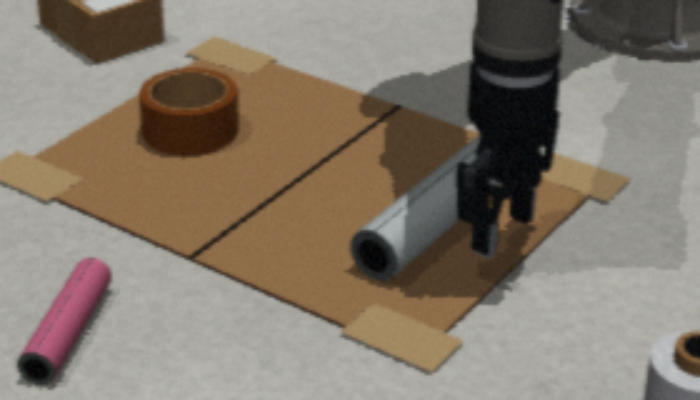

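The crop shows both fingertips standing clear on the +y side of the tube, at about (490,240) and (525,210). I start a slow push.

Request:
{"op": "apply_moves", "data": {
  "fingers": [0.7,0.7,0.7,0.7,0.7,0.7,0.7,0.7,0.7,0.7,0.7,0.7],
  "travel": [
    [0.0015,-0.01,0],
    [0.0015,-0.01,0],
    [0.0006,-0.004,0],
    [0.0006,-0.004,0],
    [0.0006,-0.004,0],
    [0.0006,-0.004,0],
    [0.0006,-0.004,0],
    [0.0006,-0.004,0],
    [0.0006,-0.004,0],
    [0.0006,-0.004,0],
    [0.0006,-0.004,0],
    [0.0006,-0.004,0]
  ],
  "twist": [
    [0,0,0],
    [0,0,0],
    [0,0,0],
    [0,0,0],
    [0,0,0],
    [0,0,0],
    [0,0,0],
    [0,0,0],
    [0,0,0],
    [0,0,0],
    [0,0,0],
    [0,0,0]
  ]
}}

```text
t: 4.75
eef_pos: [0.5121, 0.1103, 0.0153]
orientation: [0.0, 0.651, 0.759, -0.0]
ft_force: [0.5, 0.3, -0.9]
grip_width: 0.0597
gripper_force: 0.0
```

Request:
{"op": "apply_moves", "data": {
  "fingers": [0.7,0.7,0.7,0.7,0.7,0.7,0.7,0.7,0.7,0.7,0.7,0.7],
  "travel": [
    [0.0006,-0.004,0],
    [0.0006,-0.004,0],
    [0.0006,-0.004,0],
    [0.0006,-0.004,0],
    [0.0006,-0.004,0],
    [0.0006,-0.004,0],
    [0.0006,-0.004,0],
    [0.0006,-0.004,0],
    [0.0006,-0.004,0],
    [0.0006,-0.004,0],
    [0.0006,-0.004,0],
    [0.0006,-0.004,0]
  ],
  "twist": [
    [0,0,0],
    [0,0,0],
    [0,0,0],
    [0,0,0],
    [0,0,0],
    [0,0,0],
    [0,0,0],
    [0,0,0],
    [0,0,0],
    [0,0,0],
    [0,0,0],
    [0,0,0]
  ]
}}

```text
t: 5.95
eef_pos: [0.5194, 0.0623, 0.0153]
orientation: [0.0, 0.651, 0.759, 0.0]
ft_force: [-0.3, 0.0, 0.6]
grip_width: 0.0598
gripper_force: 0.0
```

Run:
```python
from h import *
a=env.camera("scene"); b=env.camera("top")
A=cv2.resize(a["frame"][180:340,180:460,::-1],None,fx=1.4,fy=1.4); B=cv2.resize(b["frame"][160:330,220:430,::-1],None,fx=1.8,fy=1.8)
h=max(A.shape[0],B.shape[0]); p=lambda i:cv2.copyMakeBorder(i,0,h-i.shape[0],0,0,0)
cv2.imwrite("pics/b2.png",np.hstack([p(A),p(B)]))
```

```text
(no output)
```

View pics/b2.png

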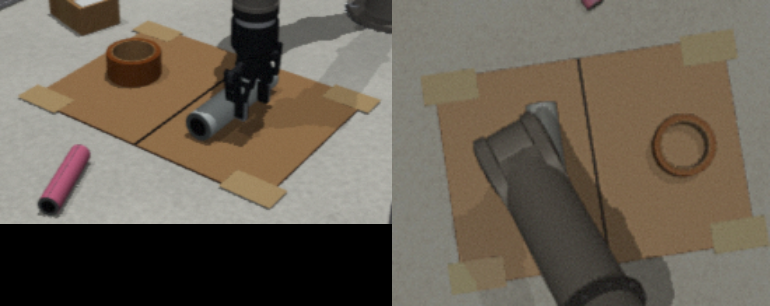

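The tube is rolling. The scene crop shows it pushed ahead of the fingers at about (215,120), and the top crop shows its far end at (543,108) close to the line at (580,60)–(605,250).

Request:
{"op": "apply_moves", "data": {
  "fingers": [0.7,0.7,0.7,0.7,0.7,0.7,0.7,0.7,0.7,0.7,0.7,0.7],
  "travel": [
    [0.0006,-0.004,0],
    [0.0006,-0.004,0],
    [0.0006,-0.004,0],
    [0.0006,-0.004,0],
    [0.0006,-0.004,0],
    [0.0006,-0.004,0],
    [0.0006,-0.004,0],
    [0.0006,-0.004,0],
    [0.0006,-0.004,0],
    [0.0006,-0.004,0],
    [0.0004,-0.003,0],
    [0.0003,-0.002,0]
  ],
  "twist": [
    [0,0,0],
    [0,0,0],
    [0,0,0],
    [0,0,0],
    [0,0,0],
    [0,0,0],
    [0,0,0],
    [0,0,0],
    [0,0,0],
    [0,0,0],
    [0,0,0],
    [0,0,0]
  ]
}}

```text
t: 7.25
eef_pos: [0.5261, 0.0172, 0.0153]
orientation: [0.0, 0.651, 0.759, -0.0]
ft_force: [-0.1, 0.5, 1.0]
grip_width: 0.0596
gripper_force: 0.0
```

Request:
{"op": "apply_moves", "data": {
  "fingers": [0.7,0.7,0.7,0.7,0.7,0.7,0.7,0.7,0.7,0.7,0.7,0.7],
  "travel": [
    [-0.0015,0.01,0],
    [-0.003,0.02,0],
    [-0.003,0.02,0],
    [0,0.03,0.02],
    [0,0.04,0.02],
    [0,0.04,0.02],
    [0,0.04,0],
    [0,0.03,0],
    [0,0,0],
    [0,0,0],
    [0,0,0],
    [0,0,0]
  ],
  "twist": [
    [0,0,0],
    [0,0,0],
    [0,0,0],
    [0,0,0],
    [0,0,0],
    [0,0,0],
    [0,0,0],
    [0,0,0],
    [0,0,0],
    [0,0,0],
    [0,0,0],
    [0,0,0]
  ]
}}

```text
t: 8.45
eef_pos: [0.5188, 0.2458, 0.075]
orientation: [0.0, 0.652, 0.758, -0.001]
ft_force: [-0.7, -0.5, 0.1]
grip_width: 0.06
gripper_force: 0.0
```

Run:
```python
from h import *
b=env.camera("top")
cv2.imwrite("pics/t3.png",cv2.resize(b["frame"][160:330,220:430,::-1],None,fx=3,fy=3))
```

```text
(no output)
```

View pics/t3.png

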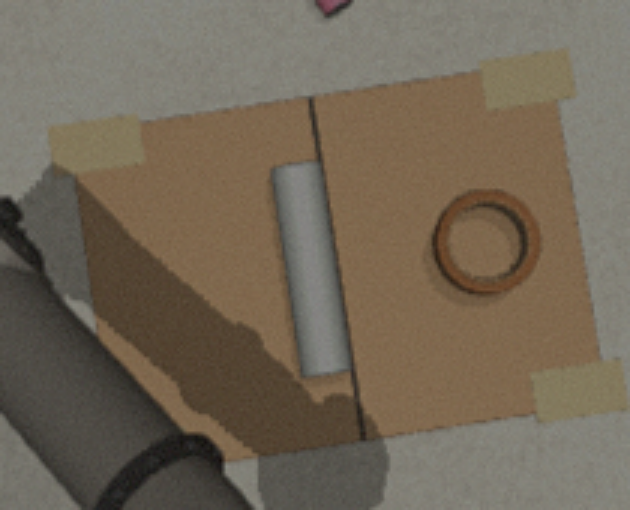

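The tube lies just left of the line and nearly parallel to it. In the crop it runs from (297,165) to (325,375), and the line passes from (312,98) to (363,440).

Run:
```python
from h import *
import pickle
c0=pickle.load(open("top0.pkl","rb")); p,e,n=line(c0); q=[plane(c0,324,193,.004)[:2],plane(c0,340,306,.004)[:2]]
b=env.camera("top")
# straighter line: only exposed end pieces of the new picture
hsv=cv2.cvtColor(b["frame"],cv2.COLOR_RGB2HSV)
for v in (198,205,294,300):
    print(v,hsv[v,318:346,2].tolist())
mu,d,r=measure(b,(305,208,345,290)); nn=np.array([-e[1],e[0]])
print(mu,np.degrees(np.arctan2(d[1],d[0])),r)
for x in (mu,np.array(r[0])/1000): print("off",(x-p)@nn*1000,(x-(q[0]+q[1])/2)@e*1000)
print(np.degrees(np.arctan2(e[1],e[0])))
```

```text
198 [128, 126, 124, 131, 119, 75, 56, 99, 125, 126, 126, 126, 124, 125, 124, 125, 125, 127, 125, 128, 123, 125, 128, 126, 126, 122, 131, 126]
205 [122, 129, 129, 125, 132, 127, 88, 50, 95, 125, 129, 129, 130, 124, 127, 122, 126, 123, 127, 125, 129, 130, 119, 127, 123, 129, 124, 125]
294 [81, 85, 83, 83, 85, 80, 90, 104, 100, 96, 83, 83, 85, 89, 81, 88, 76, 86, 81, 86, 70, 54, 102, 129, 128, 130, 129, 128]
300 [84, 81, 80, 81, 85, 82, 85, 80, 83, 81, 81, 86, 85, 88, 85, 89, 85, 86, 83, 84, 79, 53, 43, 65, 84, 86, 108, 128]
[ 0.5366793  -0.02138528] 8.723660099601576 ((537.2800903320312, -21.228092193603516), (205.731689453125, 48.746395111083984), 8.73093032836914)
off 25.803049680571714 1.7022427557895736
off 25.864295294322456 2.320224809172885
9.002391
```

Request:
{"op": "apply_moves", "data": {
  "fingers": [0.7,0.7,0.7,0.7,0.7,0.7,0.7,0.7,0.7],
  "travel": [
    [0,-0.03,0],
    [0,-0.04,0],
    [0,-0.04,-0.02],
    [0,-0.04,-0.02],
    [0,-0.03,-0.02],
    [0.003,-0.02,0],
    [0.0015,-0.01,0],
    [0,0,0],
    [0,0,0]
  ],
  "twist": [
    [0,0,0],
    [0,0,0],
    [0,0,0],
    [0,0,0],
    [0,0,0],
    [0,0,0],
    [0,0,0],
    [0,0,0],
    [0,0,0]
  ]
}}

```text
t: 9.45
eef_pos: [0.5236, 0.0391, 0.016]
orientation: [0.0, 0.651, 0.759, 0.001]
ft_force: [-0.6, -0.3, 0.2]
grip_width: 0.0598
gripper_force: 0.0
```

Request:
{"op": "apply_moves", "data": {
  "fingers": [0.7,0.7,0.7,0.7,0.7,0.7,0.7,0.7,0.7,0.7,0.7,0.7],
  "travel": [
    [0.0006,-0.004,0],
    [0.0006,-0.004,0],
    [0.0006,-0.004,0],
    [0.0006,-0.004,0],
    [0.0006,-0.004,0],
    [0.0006,-0.004,0],
    [0.0006,-0.004,0],
    [0.0006,-0.004,0],
    [0.0006,-0.004,0],
    [0.0006,-0.004,0],
    [0.0004,-0.003,0],
    [0.0003,-0.002,0]
  ],
  "twist": [
    [0,0,0],
    [0,0,0],
    [0,0,0],
    [0,0,0],
    [0,0,0],
    [0,0,0],
    [0,0,0],
    [0,0,0],
    [0,0,0],
    [0,0,0],
    [0,0,0],
    [0,0,0]
  ]
}}

```text
t: 10.65
eef_pos: [0.5297, -0.0078, 0.0153]
orientation: [0.0, 0.652, 0.759, -0.0]
ft_force: [0.3, -1.2, 0.3]
grip_width: 0.0601
gripper_force: 0.0
```

Request:
{"op": "apply_moves", "data": {
  "fingers": [0.7,0.7,0.7,0.7,0.7,0.7,0.7,0.7,0.7,0.7,0.7,0.7],
  "travel": [
    [-0.0015,0.01,0],
    [-0.003,0.02,0],
    [-0.003,0.02,0],
    [0,0.03,0.02],
    [0,0.04,0.02],
    [0,0.04,0.02],
    [0,0.04,0],
    [0,0.03,0],
    [0,0.03,0],
    [0,0,0],
    [0,0,0],
    [0,0,0]
  ],
  "twist": [
    [0,0,0],
    [0,0,0],
    [0,0,0],
    [0,0,0],
    [0,0,0],
    [0,0,0],
    [0,0,0],
    [0,0,0],
    [0,0,0],
    [0,0,0],
    [0,0,0],
    [0,0,0]
  ]
}}

```text
t: 11.85
eef_pos: [0.5221, 0.2516, 0.075]
orientation: [0.0, 0.652, 0.759, -0.001]
ft_force: [0.2, 0.2, -1.0]
grip_width: 0.0599
gripper_force: 0.0
```

Run:
```python
from h import *
import pickle
c0=pickle.load(open("top0.pkl","rb")); p,e,n=line(c0)
b=env.camera("top"); mu,d,r=measure(b,(315,205,365,290)); nn=np.array([-e[1],e[0]])
print(mu,np.degrees(np.arctan2(d[1],d[0])),r,"off",(mu-p)@nn*1000,(np.array(r[0])/1000-p)@nn*1000)
cv2.imwrite("pics/t4.png",cv2.resize(b["frame"][160:330,220:430,::-1],None,fx=3,fy=3))
```

```text
[ 0.54017974 -0.04615422] 8.7267126758394 ((541.07080078125, -45.8341178894043), (205.49755859375, 49.19866180419922), 8.716765403747559) off 0.7914858575758078 0.9682173500024212
```

View pics/t4.png

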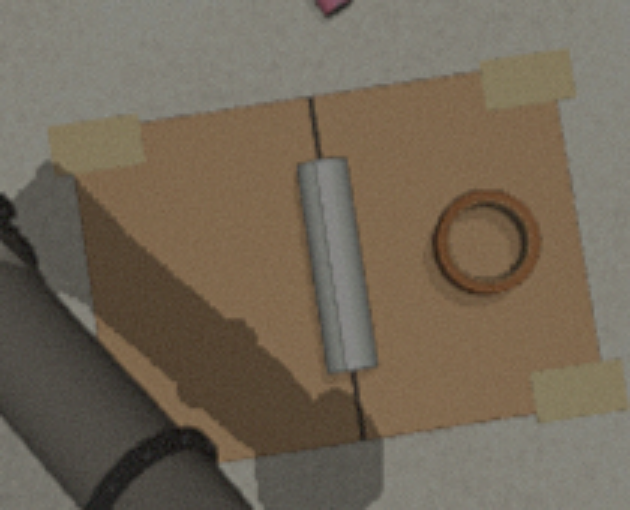

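The line emerges from the middle of both tube ends, at (318,157) and (354,372). The tube is about 1 mm off centre and 0.3° out of parallel. The seam went out of sight and came back on top, so the tube really rolled. The robot is clear.

```bash
python3 -c "
from plant import env
print(env.job_done())"
```

```text
the job is handed in; nothing more can be done
None
```

The white tube rolled about 150 mm onto the black line; in the last picture it lay about 1 mm off centre and 0.3° from parallel, with the robot clear and nothing else touched, and the job is handed in (no verdict was returned).

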